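# Shut the tagged gas cock under the sliding cover

## Task

Slide the cover of the bench gas box all the way aside onto the closed half of the box, without lifting it out of its channel. Then push the handle marked with the round disc fully shut, leave it shut and the cover aside, and leave the other handle and the bottles and glassware around the box alone.

Things in the scene. Friction and masses are not known exactly. Their poses are not given: they have to be found in the camera images.
- gas_box: Fixed grey box, 178 mm (x) by 540 mm (y, +y to the robot's left); origin: centre of underside. Right half (y<0): open bay, 150 mm wide in x, with two gas cocks; left half: closed deck, 68 mm high. Ledges 70 mm above the bench run its whole length and carry the cover; lips outside them and end walls (inner faces at y = -260, +260 mm) rise to 80 mm. Far (+x) side: shelf 40 mm high, to x = 159 mm.
- cover: Loose aluminium plate, 162 (x) by 256 (y) by 5 mm, 0.25 to 0.5 kg; origin: centre of underside, 70 mm above the bench. Lies on the ledges with 2 mm play each side and slides along the box's y against a few newtons. At the start it hides the bay (centre at box y -130 to -105 mm); against the far end wall its centre is at box y +132 mm.
- cover_rib (a point): Centre of the top of the black rib that stands on the middle of the cover: 90 mm long in x, 12 mm thick in y, 20 mm high above the plate (its top 95 mm above the bench). The face to push is the one on the box's -y side.
- tagged_handle (a joint): Angle of the marked handle: 0 open (pointing along the box's -x, towards the robot), 1.571 fully shut against its stop (pointing along the box's +y). It turns clockwise seen from above, starts between 0 and 0.3, needs about 0.1 N m (some 2 to 3 N near the tip) and stays where it is left.
- tagged_hub (a point): On the vertical turning axis of the marked handle, 56 mm above the bench, at box x = 20 mm, y = -200 or -95 mm. Brass blade 10 mm thick, 34 to 56 mm above the bench, reaching 57 mm from the axis. A flat brass disc, 40 mm across (58 to 62 mm above the bench), lies on its hub: only this handle has one. Beside the blade the space is free down to 32 mm above the bench.
- tagged_tip (a point): End of the marked handle's blade at its top edge, 57 mm from the turning axis.
- plain_handle (a joint): Angle of the other handle, with the same meaning; it starts between 0 and 0.3 and is to be left alone.
- plain_hub (a point): On the turning axis of the other handle, 56 mm above the bench: the same blade, but only a 20 mm hub and no disc. It has the other of the two places.
- plain_tip (a point): End of the other handle's blade at its top edge, 57 mm from its turning axis.
- dropper_a: Small amber dropper bottle, 32 mm across, 69 mm tall, standing on the low shelf along the box's far side. Bystander. Origin at the centre of its underside.
- dropper_b: A second dropper bottle like dropper_a, further left on the same shelf. Bystander. Origin at the centre of its underside.
- flask: Conical glass flask, 68 mm across the foot, 100 mm tall, on the bench between robot and box. Bystander. Origin at the centre of its underside.
- beaker: Glass beaker, about 56 mm across, 70 mm tall, on the bench between robot and box. Bystander. Origin at the centre of its underside.
- jar: White jar, 60 mm across, 85 mm tall, on the bench beyond the box. Bystander. Origin at the centre of its underside.
- reagent: Amber reagent bottle, 60 mm across, 130 mm tall, on the bench beyond the box. Bystander. Origin at the centre of its underside.
- dish: White porcelain dish, 84 mm across, 30 mm tall, on the bench to the right of the box. Bystander. Origin at the centre of its underside.

How it is judged:
By the outcome, as a careful person would: the job done as asked, in the order asked, and still so for the second after the job is handed in, with the robot touching nothing.
It also fails if it takes over 50 s, if anything falls off the work surface, if the arm or the gripper's body presses on something with over 40 N, if the wrist force passes 120 N, or if a joint passes its speed limit or range.

## Robot

A 7-joint arm with a two-finger parallel gripper is mounted at the origin on the work surface. World frame = base frame: x ahead of the robot, y to its left, z up, the work surface at z = 0. Lengths are in mm, angles in rad, forces in N, time in s.
With the tool pointing down it reaches from about 425 to 875 mm from the base axis. Payload 8.4 kg.
Tool frame: the origin (TCP) lies on the centre line of the jaws, within the pads' length; the fingertips stand 14 mm ahead of it and the grasp point (between the pads) lies 5 mm behind it; z points along the fingers, x is the direction in which the jaws open and shut, and the axes are right-handed (so a half turn about z gives the same grasp; the last joint's range is limited). The gripper opens to 87 mm and grips with 3 to 60 N. Pads are 19 mm wide; open, the fingers measure 117 mm over their backs; the gripper's body (75 mm by 190 mm) begins 51 mm behind the grasp point.
Start: joints at [-1.364, 0.333, 0.04, 1.465, -0.013, 1.343, -0.059], TCP at [195.688, 619.815, 236.546] pointing down, gripper open.
Joint ranges: [-2.58, 2.58], [-0.38, 2.09], [-1.3, 1.39], [0.25, 2.4], [-1.5, 4.64], [0.08, 2.09], [-2.65, 2.65]. Speed limits (rad/s): [2.22, 2.22, 2.79, 2.79, 3.14, 3.14, 3.14].

## Interface

Orientations are given as a 3x3 rotation matrix whose columns are the frame's x, y, z axes.
In Python, from rig import env gives the robot as it stands. The module is installed in compiled form; this text tells all that it offers.
- The arm moves only by the tool step_arm, never from a script. Its argument "motion" is a list of rows, each a list of 5 numbers: the shift along the tool's x, y, z in mm, then the turn about the tool's z in degrees, then the closure, from 0 (fully open) to 1 (shut). In form: [[dx, dy, dz, roll, claw], ...]. A call has 1 to 12 rows; each row is the pose to reach, as a shift and turn from the pose measured when the call began, along the tool's axes at that moment; what a row does not reach only later rows make up. A row lasts 1/10 s, in which the tool goes at most 50 mm and 8.59 degrees, less where a joint would pass 70% of its speed; a pose out of reach is approached as far as the arm can. A call with a gripper value outside its range is refused whole. The fingers move at their own pace and stop on an object; "force" is the grip in N (left out, the last holds). Time passes only in rows, so rows that repeat a pose let the fingers close. It gives the time, the measured TCP pose, the force and the opening at its end, in the units of the state.
- env.sense(): the state, without advancing time (a new reading comes with each control period).
- env.read_camera(name): name is "scene" or "top"; returns a dict with "frame" (400x640x3 uint8, blue, green, red), "range_z" (400x640 float32, mm along the optical axis (not along the pixel's ray), 0 where there is no reading), "vfov" (degrees; the focal length in pixels is half the picture's height over the tangent of half this angle, whatever the lens; pixels are square), "cx", "cy" (the principal point, pixels), "rvec" (rotation vector, rad) and "tvec" (3), from world to camera coordinates, as OpenCV has them. Camera axes: x right, y down, z forward; pixel columns grow to the right and rows downward; lengths in mm; the calibration is good to about 2 mm. A picture is of the moment at which its call begins.
- env.close_job(): hands the job in, once; it reports no verdict.
The state is a dict: "time_s": time; "joints": joint angles; "joint_velocities": joint speeds; "effort": joint torques, N m; "eef_pos": TCP position; "orientation": TCP orientation; "wrist_force": force on the tool from outside, world axes, zero at the start; "ft_torque": the same for the moment, N m; "width": finger opening in mm.
Only numpy, scipy, OpenCV 4.12 (cv2) and the standard library are available. Lean on these libraries where they do the work, as an engineer would, in place of code of your own. Each camera call takes 0.05 s, during which the arm holds its last target.

## Working session

There is one attempt and no reset: what is moved stays moved. The work goes in short steps, Python scripts to look and compute and a tool call to move; the robot and the scene stay as the last step left them, time stands still between calls to the robot, and variables do not carry over. Pictures are saved under pics/ and viewed, and the job is handed in when it is done.

Besides the shell and the picture viewer there is one more tool, called after ">>>" as name(argument=value, ...), one argument or row to a line, values as JSON. step_arm: Moves the arm, as the interface text tells. Its arguments: {"type":"object","properties":{"motion":{"type":"array"},"force":{"type":"number"}},"required":["motion"]}

```bash
mkdir -p pics
cat > h.py <<'E'
import numpy as np,cv2
from rig import env
def cam(n):
    c=env.read_camera(n);return c
def f(c): return 200/np.tan(np.radians(c['vfov'])/2)
def world(c,u,v,z=None):
    R=cv2.Rodrigues(np.array(c['rvec'],float))[0];t=np.array(c['tvec'],float).ravel()
    F=f(c);d=np.array([(u-c['cx'])/F,(v-c['cy'])/F,1.])
    o=-R.T@t;r=R.T@d
    if z is None:
        return o+r*c['range_z'][int(round(v)),int(round(u))]
    return o+r*(z-o[2])/r[2]
E
python3 - <<'E'
from h import *
s=env.sense();print(s['time_s'],s['eef_pos'],s['orientation'],s['wrist_force'])
import pickle
for n in('top','scene'):
    c=cam(n);pickle.dump(c,open(n+'0.pkl','wb'));cv2.imwrite(f'pics/{n}0.png',c['frame']);print(n,c['vfov'],c['cx'],c['cy'],c['rvec'],c['tvec'])
E
```

```text
0.0 [195.57837215 619.39722247 235.66246163] [[ 3.01038734e-01  9.53611847e-01 -3.53406599e-04]
 [ 9.53610541e-01 -3.01038909e-01 -1.58468376e-03]
 [-1.61756235e-03  1.40038937e-04 -9.99998682e-01]] [-0.03212991 -0.01588635  0.60470173]
top 56.522332360517154 321.1392026879493 201.46962237360864 [ 2.16081008 -2.17052371  0.12146591] [-59.54274902 576.78973674 798.00428616]
scene 50.26606305429281 325.47858200075075 195.11852786828143 [ 2.07463316  0.80640244 -0.44491743] [-364.7383439  -174.0254845  1503.69083591]
```

View pics/top0.png

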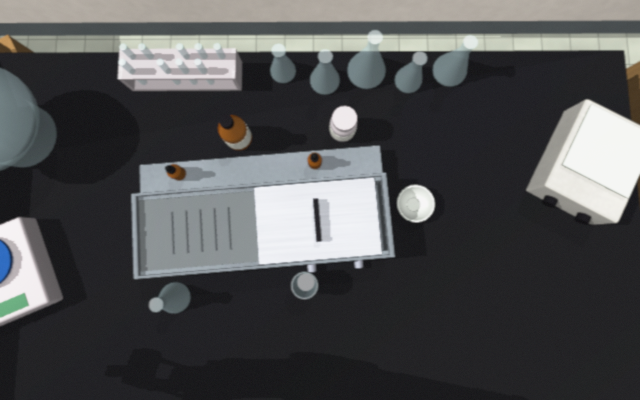

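View pics/scene0.png

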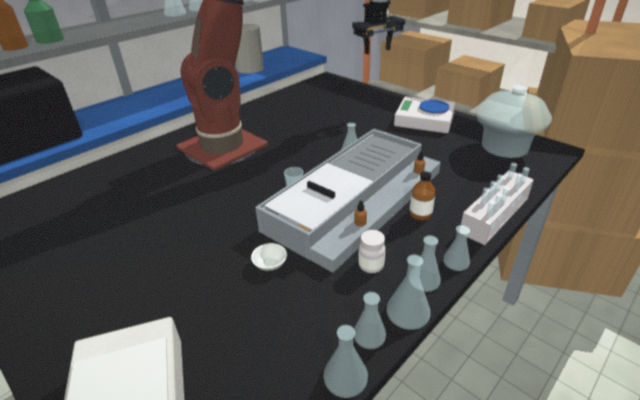

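The top view shows the box spanning about (132,195)-(393,255), the rib at about (318,220), droppers at (175,172) and (315,160), the beaker at (305,285), the flask at (174,298) and the dish at (416,203). I'll enlarge it next.

Run:
```python
import pickle,cv2
c=pickle.load(open('top0.pkl','rb'));im=c['frame'][140:320,120:440]
cv2.imwrite('pics/t0z.png',cv2.resize(im,None,fx=2.5,fy=2.5,interpolation=cv2.INTER_CUBIC))
```

```text
(no output)
```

View pics/t0z.png

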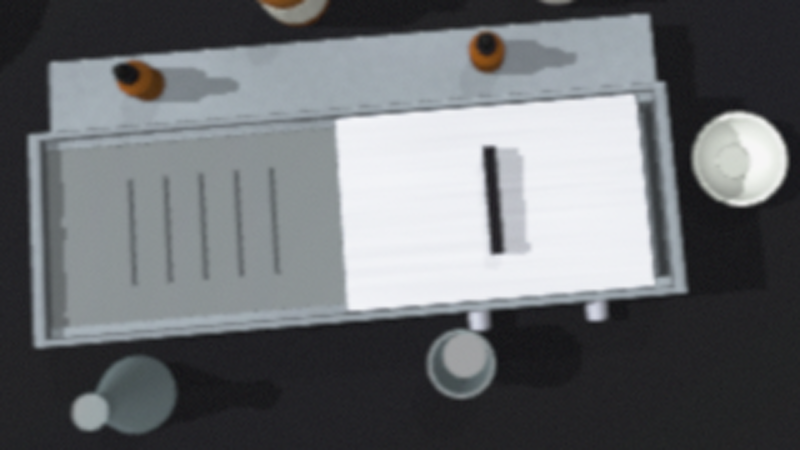

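The crop shows the box rim corners at (29,134), (665,83), (687,292), (37,347), the cover corners at (335,120), (636,95), (655,285), (347,310), and the rib from (489,147) to (497,253).

Run:
```python
import pickle
from h import *
c=pickle.load(open('top0.pkl','rb'))
P=lambda a,z:world(c,120+(a[0]+.5)/2.5-.5,140+(a[1]+.5)/2.5-.5,z)[:2]
W=np.array([P(a,80) for a in[(29,134),(665,83),(687,292),(37,347)]])
L=np.array([(89,270),(89,-270),(-89,-270),(-89,270)],float)
m=W.mean(0);d=W-m
a=np.arctan2((L[:,0]*d[:,1]-L[:,1]*d[:,0]).sum(),(L*d).sum())
R=np.array([[np.cos(a),-np.sin(a)],[np.sin(a),np.cos(a)]])
print('box',m,np.degrees(a)); print('resid',d@R-L)
B=lambda a,z:((P(a,z)-m)@R).round(1)
print('cover',[B(q,75) for q in[(335,120),(636,95),(655,285),(347,310)]])
print('rib',[B(q,95) for q in[(484,147),(496,147),(491,253),(503,253)]])
for n,q,z in[('dropA',(487,42),109),('dropB',(126,73),109),('beaker',(462,363),70),('flask',(90,411),100),('dish',(740,158),30)]: print(n,B(q,z),P(q,z))
for q,z in [((487,200),95),((600,200),75),((200,220),68),((665,180),80),((340,335),80)]:
    print(world(c,round(120+q[0]/2.5),round(140+q[1]/2.5)),z)
np.savez('box.npz',m=m,a=a)
for y in(-200,-95,0): print(y,m+R@[20,y])
```

```text
box [522.92291549  61.64602302] 4.491278880617312
resid [[-0.31390407 -0.53577276]
 [-1.1787584   1.5553424 ]
 [ 0.84267803  1.28658205]
 [ 0.64998444 -2.3061517 ]]
cover [array([80.1, 13. ]), array([  80.4, -243.7]), array([ -80.5, -243.7]), array([-79.7,  13.2])]
rib [array([  44.3, -111.3]), array([  43.4, -121.2]), array([ -42.8, -110. ]), array([ -43.7, -119.7])]
dropA [ 128.8 -120.9] [660.75672796 -48.77888122]
dropB [127.3 174.8] [636.19129496 245.87776766]
beaker [-131.2  -78.3] [398.22148718 -26.7098718 ]
flask [-140.8  217.3] [365.54985117 267.21315142]
dish [  23.3 -338. ] [ 572.57495738 -273.50684241]
[531.4663225  -49.22433719  93.93166367] 95
[ 532.22887559 -143.63445887   74.31738001] 75
[517.2659257  194.96793969  66.2397287 ] 68
[ 548.29908273 -197.52330764   81.33886545] 80
[414.95051404  86.8670676   -3.7177142 ] 80
-200 [ 558.52297114 -136.17368286]
-95 [550.30069921 -31.49611008]
0 [542.86150079  63.21217006]
```

```bash
cat >> h.py <<'E'
b=np.load('box.npz') if __import__('os').path.exists('box.npz') else None
def Rb():
    a=float(b['a']);return np.array([[np.cos(a),-np.sin(a)],[np.sin(a),np.cos(a)]])
def st():
    s=env.sense();p=s['eef_pos'];o=np.array(s['orientation'])
    q=(p[:2]-b['m'])@Rb()
    x=Rb().T@o[:2,0]
    print('t',s['time_s'],'box tcp',q.round(1),'z',round(p[2],1),'F',np.round(s['wrist_force'],1),'toolx az in box',np.degrees(np.arctan2(x[1],x[0])).round(2),'w',s['width'])
def shift(x,y,z):
    s=env.sense();o=np.array(s['orientation']);w=b['m']+Rb()@[x,y]
    return (o.T@(np.array([w[0],w[1],z])-s['eef_pos'])).round(1)
E
python3 - <<'E'
from h import *
st()
for p in[(0,250,235),(0,50,235),(0,-150,235),(0,-150,150)]:print(p,shift(*p))
E
```

```text
t 0.1 box tcp [-282.7  581.8] z 235.8 F [-0.9 -0.1 -0.2] toolx az in box 67.99 w 87.26377677028393
(0, 250, 235) [-201.6  386.4    1.1]
(0, 50, 235) [-387.   461.4    1.4]
(0, -150, 235) [-572.5  536.3    1.6]
(0, -150, 150) [-572.3  536.3   86.6]
```

>>> step_arm(
  motion=[
    [-22,43,0,-2,1],
    [-45,86,0,-4,1],
    [-67,129,0,-7,1],
    [-90,172,0,-10,1],
    [-112,215,0,-13,1],
    [-134,258,0,-16,1],
    [-157,300,0,-19,1],
    [-180,343,0,-22,1],
    [-201,386,0,-22,1],
    [-240,402,0,-22,1],
    [-280,418,0,-22,1],
    [-320,434,0,-22,1],
  ],
)

```text
time_s: 1.3
eef_pos: [513.0, 181.7, 235.8]
orientation: [[-0.078, 0.997, -0.001], [0.997, 0.078, -0.002], [-0.002, -0.001, -1.0]]
wrist_force: [1.2, -0.2, 0.6]
width: 2.4
```

Run:
```python
from h import *
st()
for p in[(0,-150,235),(0,-150,130)]:print(p,shift(*p))
```

```text
t 1.3 box tcp [ -0.5 120.5] z 235.8 F [ 1.2 -0.2  0.6] toolx az in box 89.97 w 2.372189545536868
(0, -150, 235) [-270.5    0.7    1.2]
(0, -150, 130) [-270.3    0.8  106.2]
```

>>> step_arm(
  motion=[
    [-45,1,0,0,1],
    [-90,1,0,0,1],
    [-135,1,0,0,1],
    [-180,1,0,0,1],
    [-225,1,20,0,1],
    [-270,1,40,0,1],
    [-270,1,70,0,1],
    [-270,1,100,0,1],
    [-270,1,120,0,1],
    [-270,1,120,0,1],
  ],
)

```text
time_s: 2.3
eef_pos: [532.7, -87.5, 113.4]
orientation: [[-0.078, 0.997, -0.006], [0.997, 0.078, -0.002], [-0.002, -0.007, -1.0]]
wrist_force: [0.2, 0.2, 0.3]
width: 0.4
```

Run:
```python
from h import *
st()
print(shift(0,-150,94))
c=cam('top');cv2.imwrite('pics/t1.png',cv2.resize(c['frame'][140:320,120:440],None,fx=2.5,fy=2.5,interpolation=cv2.INTER_CUBIC))
c=cam('scene');cv2.imwrite('pics/s1.png',cv2.resize(c['frame'][80:300,220:500],None,fx=2.5,fy=2.5,interpolation=cv2.INTER_CUBIC))
```

```text
t 2.3 box tcp [  -1.9 -149.4] z 113.4 F [0.2 0.2 0.3] toolx az in box 89.96 w 0.42998802466161123
[-0.5  2.1 19.4]
```

View pics/t1.png

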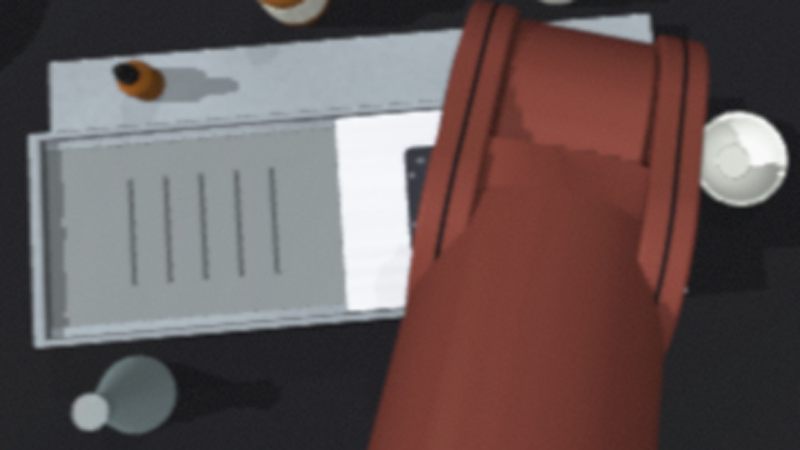

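View pics/s1.png

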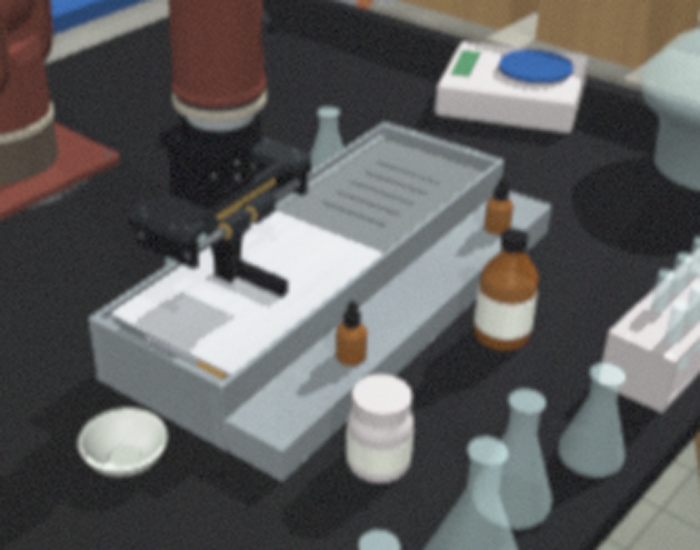

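The arm hides the cover in the top view. The scene view has the closed fingers at about (228,255), above the cover just on the -y side of the rib at (255,280). I'll lower them beside it.

>>> step_arm(
  motion=[
    [0,2,10,0,1],
    [0,2,18,0,1],
    [0,2,18,0,1],
    [8,2,18,0,1],
    [14,2,18,0,1],
    [20,2,18,0,1],
    [26,2,18,0,1],
  ],
)

```text
time_s: 3.1
eef_pos: [534.9, -61.3, 98.8]
orientation: [[-0.078, 0.997, -0.001], [0.997, 0.078, -0.003], [-0.002, -0.001, -1.0]]
wrist_force: [0.6, -2.8, 0.7]
width: 0.4
```

Run:
```python
from h import *
st()
print(shift(0,111,95))
c=cam('scene');cv2.imwrite('pics/s2.png',cv2.resize(c['frame'][120:270,240:440],None,fx=3.5,fy=3.5,interpolation=cv2.INTER_CUBIC))
```

```text
t 3.1 box tcp [   2.3 -123.6] z 98.8 F [ 0.6 -2.8  0.7] toolx az in box 89.98 w 0.4335670469708757
[234.6  -2.4   3.2]
```

View pics/s2.png

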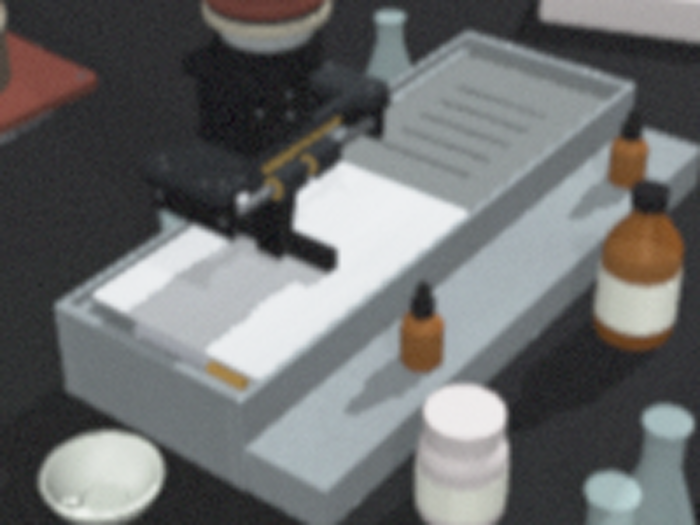

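The fingers touch the rib, with about 3 N on the wrist. I'll push steadily.

>>> step_arm(
  motion=[
    [10,-1,3,0,1],
    [25,-2,3,0,1],
    [40,-2,3,0,1],
    [55,-2,3,0,1],
    [70,-2,3,0,1],
    [85,-2,3,0,1],
    [100,-2,3,0,1],
    [115,-2,3,0,1],
    [130,-2,3,0,1],
    [145,-2,3,0,1],
    [160,-2,3,0,1],
    [175,-2,3,0,1],
  ],
)

```text
time_s: 4.35
eef_pos: [519.0, 114.9, 95.5]
orientation: [[-0.079, 0.997, -0.001], [0.997, 0.079, -0.002], [-0.002, -0.001, -1.0]]
wrist_force: [0.9, -4.0, 1.4]
width: 0.4
```

Run:
```python
from h import *
st()
print(shift(0,111,95))
c=cam('scene');cv2.imwrite('pics/s3.png',cv2.resize(c['frame'][120:270,240:440],None,fx=3.5,fy=3.5,interpolation=cv2.INTER_CUBIC))
```

```text
t 4.35 box tcp [ 0.3 53.4] z 95.5 F [ 0.9 -4.   1.4] toolx az in box 90.02 w 0.38206011079682783
[57.6 -0.3  0.3]
```

View pics/s3.png

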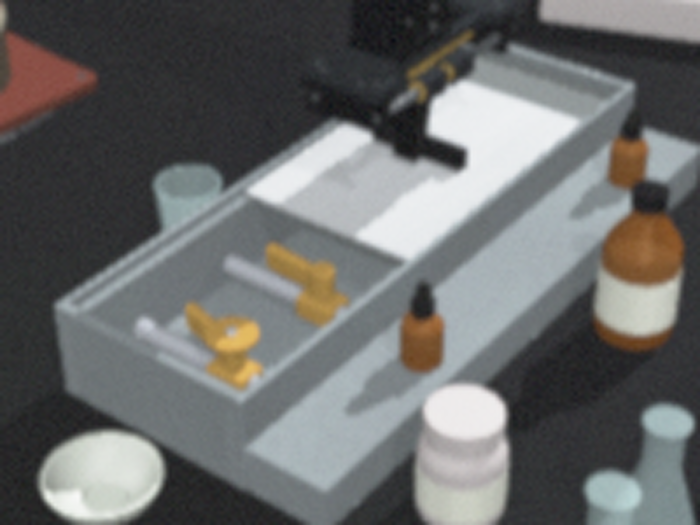

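The cover slides well. The disc is on the handle near the right end (y=-200), and the plain handle is at y=-95.

>>> step_arm(
  motion=[
    [12,0,0,0,1],
    [24,0,0,0,1],
    [36,0,0,0,1],
    [44,0,0,0,1],
    [50,0,0,0,1],
    [53,0,0,0,1],
    [56,0,0,0,1],
  ],
)

```text
time_s: 5.1
eef_pos: [514.0, 173.9, 95.2]
orientation: [[-0.081, 0.997, -0.002], [0.997, 0.081, -0.001], [-0.001, -0.002, -1.0]]
wrist_force: [0.7, -3.2, 1.4]
width: 0.6
```

Run:
```python
from h import *
st()
```

```text
t 5.1 box tcp [-1.000e-01  1.126e+02] z 95.2 F [ 0.7 -3.2  1.4] toolx az in box 90.17 w 0.5519889303577102
```

Not at the stop yet, so I'll push in small steps until the force rises.

>>> step_arm(
  motion=[
    [2,0,0,0,1],
    [4,0,0,0,1],
    [4,0,0,0,1],
  ],
)

```text
time_s: 5.4
eef_pos: [513.7, 178.1, 95.2]
orientation: [[-0.081, 0.997, -0.002], [0.997, 0.081, -0.001], [-0.001, -0.002, -1.0]]
wrist_force: [1.3, -1.0, 1.1]
width: 0.2
```

Run:
```python
from h import *
st()
```

```text
t 5.4 box tcp [-1.000e-01  1.168e+02] z 95.2 F [ 1.3 -1.   1.1] toolx az in box 90.16 w 0.17774667521611603
```

>>> step_arm(
  motion=[
    [2,0,0,0,1],
    [4,0,0,0,1],
    [4,0,0,0,1],
  ],
)

```text
time_s: 5.7
eef_pos: [513.4, 180.5, 95.2]
orientation: [[-0.08, 0.997, -0.002], [0.997, 0.08, -0.003], [-0.002, -0.002, -1.0]]
wrist_force: [0.1, -8.0, 3.7]
width: 0.6
```

Run:
```python
from h import *
st()
c=cam('scene');cv2.imwrite('pics/s4.png',cv2.resize(c['frame'][120:270,240:440],None,fx=3.5,fy=3.5,interpolation=cv2.INTER_CUBIC))
```

```text
t 5.7 box tcp [-1.000e-01  1.193e+02] z 95.2 F [ 0.1 -8.   3.7] toolx az in box 90.1 w 0.5731827727506682
```

View pics/s4.png

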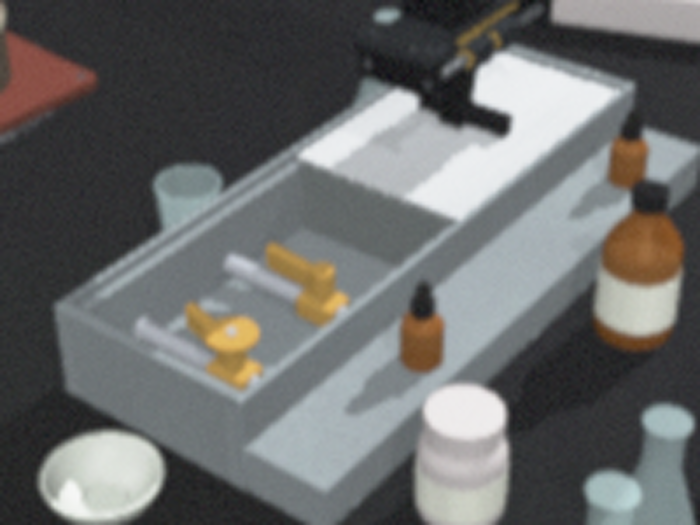

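Wrist force is 8 N and the fingers stopped 1.6 mm short of the command, so the cover has reached the end wall. I'll back off, lift and travel right.

>>> step_arm(
  motion=[
    [-8,0,0,0,1],
    [-15,0,-10,0,1],
    [-20,0,-40,0,1],
    [-60,0,-70,0,1],
    [-105,0,-80,0,1],
    [-150,0,-80,0,1],
    [-195,0,-80,0,1],
    [-240,0,-80,0,1],
    [-285,0,-80,0,1],
    [-330,0,-80,0,1],
    [-350,-20,-80,0,1],
    [-350,-20,-80,0,1],
  ],
)

```text
time_s: 6.95
eef_pos: [519.3, -174.5, 176.8]
orientation: [[-0.073, 0.997, -0.002], [0.997, 0.073, -0.003], [-0.003, -0.002, -1.0]]
wrist_force: [0.3, 0.6, 0.3]
width: 0.4
```

Run:
```python
from h import *
import pickle
st()
c=cam('scene');pickle.dump(c,open('s5.pkl','wb'));cv2.imwrite('pics/s5.png',cv2.resize(c['frame'][120:270,240:440],None,fx=3.5,fy=3.5,interpolation=cv2.INTER_CUBIC))
c=cam('top');pickle.dump(c,open('t5.pkl','wb'));cv2.imwrite('pics/t5.png',cv2.resize(c['frame'][140:320,120:440],None,fx=2.5,fy=2.5,interpolation=cv2.INTER_CUBIC))
```

```text
t 6.95 box tcp [ -22.1 -235.2] z 176.8 F [0.3 0.6 0.3] toolx az in box 89.69 w 0.4322225716259524
```

View pics/s5.png

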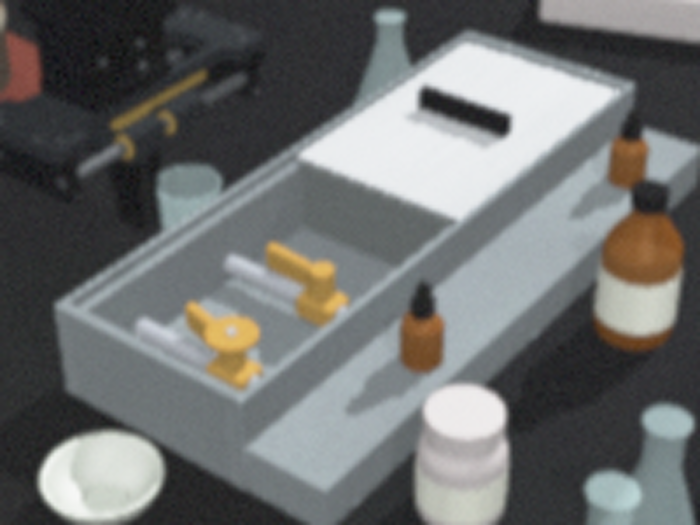

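View pics/t5.png

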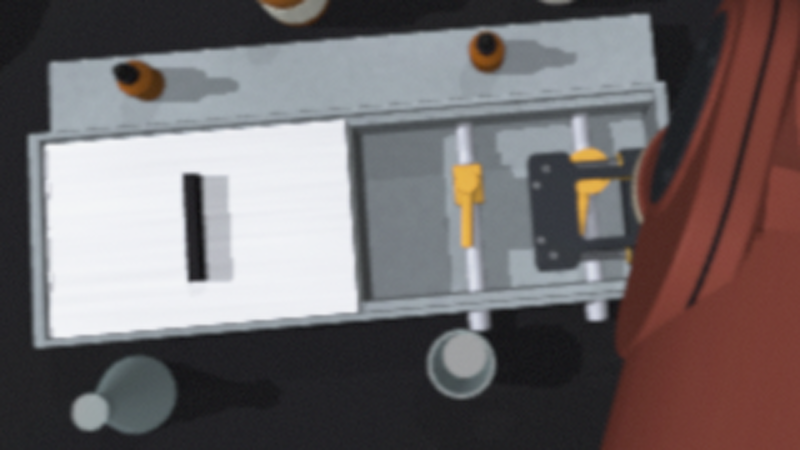

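The cover lies at the left end wall, with its rib at (194,228). The disc is at (592,171) and its blade tip at about (584,235); the plain hub is at about (466,180) and its tip at about (467,247). I'll check these and compute the arc.

Run:
```python
from h import *
import pickle
c=pickle.load(open('t5.pkl','rb'))
def B(a,z): return ((world(c,120+(a[0]+.5)/2.5-.5,140+(a[1]+.5)/2.5-.5,z)[:2]-b['m'])@Rb()).round(1)
print('cover',[B(q,75) for q in[(45,144),(346,120),(358,314),(49,339)]])
print('disc',B((592,171),62),'tip',B((584,235),56),'plain',B((467,180),56),B((467,247),56))
for ph in[0.05,.25,.45,.65,.85,1.05,1.25,1.4,1.5,1.571,1.63]:
    r=42;off=5+9.5*np.sin(min(ph,1.571))+7*abs(np.cos(ph))
    p=np.array([20,-200])+r*np.array([-np.cos(ph),np.sin(ph)])-off*np.array([np.sin(ph),np.cos(ph)])
    print(ph,p.round(1),shift(*p,54))
print(shift(-22,-232,176),shift(-22,-232,54))
```

```text
cover [array([ 79.9, 258.7]), array([79.3,  3.7]), array([-83.8,   4.3]), array([-82.9, 260.1])]
disc [  19.9 -201.7] tip [ -33.9 -190.3] plain [ 21.6 -94. ] [-35.8 -89.5]
0.05 [ -22.6 -210.4] [ 20.6  -2.9 122.6]
0.25 [ -24.2 -203.3] [ 27.6  -4.5 122.6]
0.45 [ -24.5 -195.6] [ 35.3  -4.8 122.6]
0.65 [ -23.3 -187.6] [ 43.4  -3.6 122.6]
0.85 [ -20.3 -179.5] [ 51.4  -0.6 122.6]
1.05 [ -15.4 -171.9] [ 59.    4.3 122.5]
1.25 [  -8.6 -165.3] [ 65.7  11.1 122.5]
1.4 [  -2.5 -161.3] [ 69.7  17.2 122.5]
1.5 [   2.1 -159.2] [ 71.8  21.8 122.5]
1.571 [   5.5 -158. ] [ 72.9  25.2 122.5]
1.63 [   7.6 -157.2] [ 73.7  27.3 122.5]
[-1.2 -2.5  0.6] [ -1.1  -2.3 122.6]
```

The points agree: the disc lies within 2 mm of (20,-200), the marked handle is at about 0.2 rad and the cover centre is at y≈+132. I'll descend beside the blade.

>>> step_arm(
  motion=[
    [-1,-2,30,0,1],
    [-1,-2,60,0,1],
    [-1,-2,85,0,1],
    [-1,-2,105,0,1],
    [-1,-2,117,0,1],
    [-1,-2,122,0,1],
    [-1,-2,122,0,1],
    [-1,-2,122,0,1],
  ],
)

```text
time_s: 7.85
eef_pos: [520.2, -171.2, 55.5]
orientation: [[-0.079, 0.997, 0.0], [0.997, 0.079, -0.001], [-0.001, 0.0, -1.0]]
wrist_force: [0.9, 0.8, 0.7]
width: 0.6
```

Run:
```python
from h import *
st()
for ph in[0.05,.25,.45,.65,.85,1.05,1.25,1.4,1.5,1.571]:
    r=42;off=5+9.5*np.sin(min(ph,1.571))+7*abs(np.cos(ph))
    p=np.array([20,-200])+r*np.array([-np.cos(ph),np.sin(ph)])-off*np.array([np.sin(ph),np.cos(ph)])
    print(ph,shift(*p,54))
c=cam('scene');cv2.imwrite('pics/s6.png',cv2.resize(c['frame'][120:270,240:440],None,fx=3.5,fy=3.5,interpolation=cv2.INTER_CUBIC))
```

```text
t 7.85 box tcp [ -20.9 -231.9] z 55.5 F [0.9 0.8 0.7] toolx az in box 90.04 w 0.6340951626094222
0.05 [21.6 -1.6  1.5]
0.25 [28.6 -3.2  1.5]
0.45 [36.3 -3.6  1.5]
0.65 [44.3 -2.3  1.5]
0.85 [52.4  0.7  1.4]
1.05 [60.   5.6  1.4]
1.25 [66.6 12.4  1.4]
1.4 [70.6 18.5  1.4]
1.5 [72.7 23.1  1.4]
1.571 [73.9 26.5  1.4]
```

View pics/s6.png

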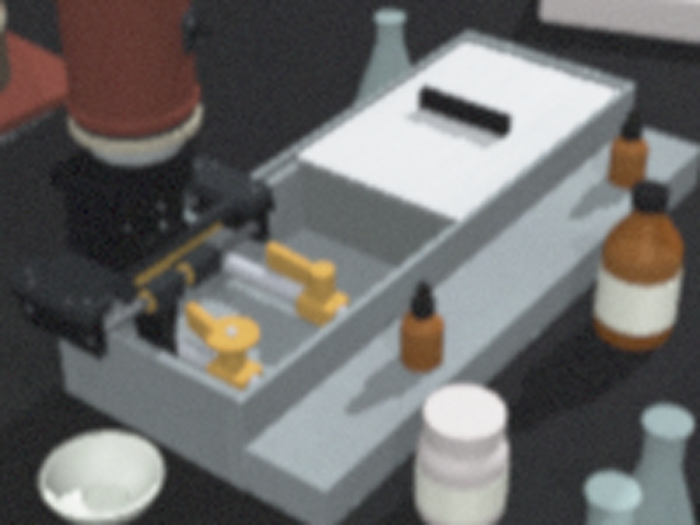

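The fingers stand in the bay at about (160,320), on the -y side of the marked blade and clear of the wall. I'll sweep the first part.

>>> step_arm(
  motion=[
    [10,-1,1,0,1],
    [21,-2,1,0,1],
    [28,-3,1,0,1],
    [36,-3,1,0,1],
    [44,-2,1,0,1],
    [52,1,1,0,1],
    [56,3,1,0,1],
    [60,6,1,0,1],
  ],
)

```text
time_s: 8.7
eef_pos: [521.3, -110.5, 54.3]
orientation: [[-0.079, 0.997, -0.0], [0.997, 0.079, -0.001], [-0.001, -0.001, -1.0]]
wrist_force: [-1.4, -3.9, 0.3]
width: 0.6
```

Run:
```python
from h import *
st()
for ph in[1.05,1.15,1.25,1.4,1.5,1.571]:
    r=42;off=5+9.5*np.sin(min(ph,1.571))+7*abs(np.cos(ph))
    p=np.array([20,-200])+r*np.array([-np.cos(ph),np.sin(ph)])-off*np.array([np.sin(ph),np.cos(ph)])
    print(ph,shift(*p,54))
c=cam('scene');cv2.imwrite('pics/s7.png',cv2.resize(c['frame'][120:270,240:440],None,fx=3.5,fy=3.5,interpolation=cv2.INTER_CUBIC))
```

```text
t 8.7 box tcp [ -15.1 -171.5] z 54.3 F [-1.4 -3.9  0.3] toolx az in box 90.05 w 0.6422790685822304
1.05 [-0.4 -0.3  0.3]
1.15 [3.1 2.9 0.3]
1.25 [6.2 6.5 0.3]
1.4 [10.2 12.7  0.3]
1.5 [12.3 17.2  0.3]
1.571 [13.5 20.6  0.3]
```

View pics/s7.png

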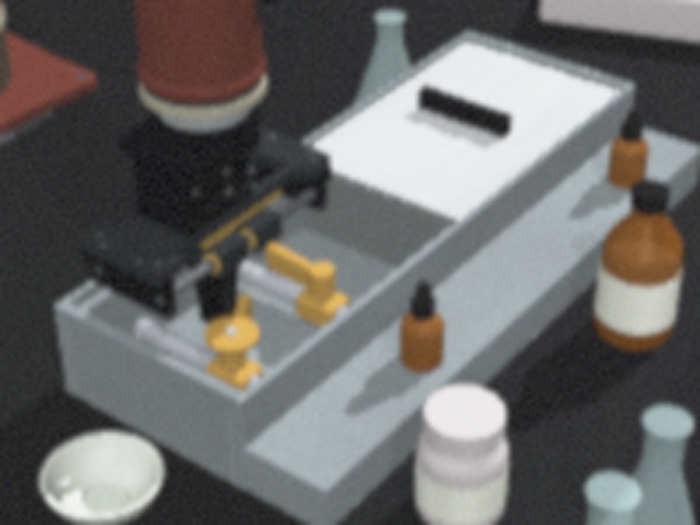

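The blade is turning and now points mostly along the box, with its tip at (245,305). On to the stop.

>>> step_arm(
  motion=[
    [3,3,0,0,1],
    [6,6,0,0,1],
    [10,12,0,0,1],
    [12,17,0,0,1],
    [13,20,0,0,1],
    [13,22,0,0,1],
    [13,23,0,0,1],
  ],
)

```text
time_s: 9.45
eef_pos: [540.8, -94.7, 53.7]
orientation: [[-0.08, 0.997, -0.007], [0.997, 0.08, 0.0], [0.001, -0.007, -1.0]]
wrist_force: [-16.4, -1.2, 11.4]
width: 0.0
```

Run:
```python
from h import *
st();print(shift(5.5,-158,54))
```

```text
t 9.45 box tcp [   5.6 -157.2] z 53.7 F [-16.4  -1.2  11.4] toolx az in box 90.07 w 0.035511146554001526
[-0.8 -0.1 -0.3]
```

16 N of resistance at x≈5.6, where the geometry puts full closure. I'll back straight off, then lift.

>>> step_arm(
  motion=[
    [0,-4,0,0,1],
    [0,-12,0,0,1],
    [0,-20,0,0,1],
    [0,-22,-10,0,1],
    [0,-22,-40,0,1],
    [0,-22,-80,0,1],
    [0,-22,-120,0,1],
    [-40,-22,-150,0,1],
    [-85,-22,-160,0,1],
    [-130,-22,-160,0,1],
    [-175,-22,-160,0,1],
    [-175,-22,-160,0,1],
  ],
)

```text
time_s: 10.65
eef_pos: [532.3, -278.0, 215.0]
orientation: [[-0.072, 0.997, -0.006], [0.997, 0.072, -0.004], [-0.003, -0.006, -1.0]]
wrist_force: [-1.0, 0.2, 0.6]
width: 0.7
```

Run:
```python
from h import *
import pickle
st()
c=cam('scene');pickle.dump(c,open('s8.pkl','wb'));cv2.imwrite('pics/s8.png',cv2.resize(c['frame'][120:270,240:440],None,fx=3.5,fy=3.5,interpolation=cv2.INTER_CUBIC))
c=cam('top');pickle.dump(c,open('t8.pkl','wb'));cv2.imwrite('pics/t8.png',cv2.resize(c['frame'][140:320,120:440],None,fx=2.5,fy=2.5,interpolation=cv2.INTER_CUBIC))
```

```text
t 10.65 box tcp [ -17.3 -339.3] z 215.0 F [-1.   0.2  0.6] toolx az in box 89.61 w 0.7243913616399428
```

View pics/s8.png

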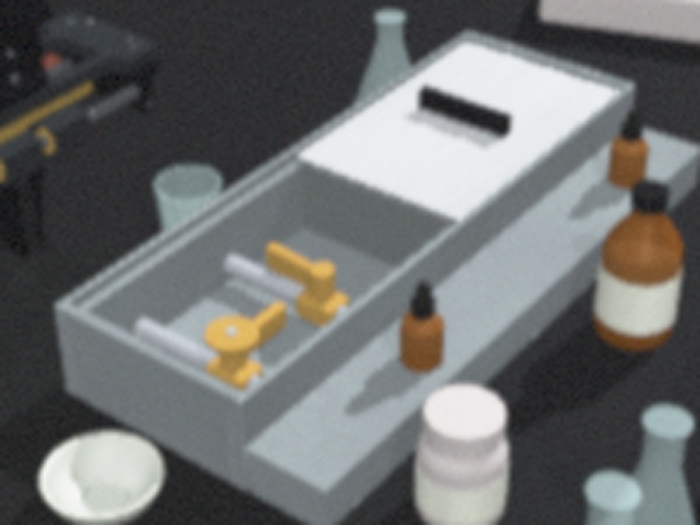

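View pics/t8.png

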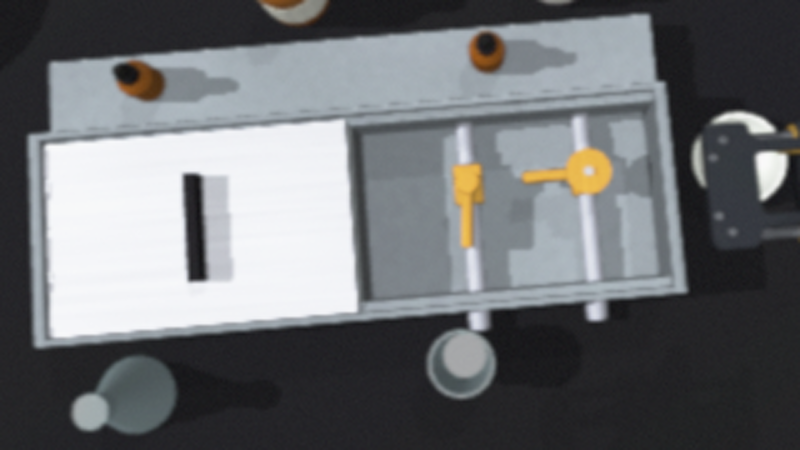

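The disc is at (589,171) and its blade tip at (524,177), so the handle lies along the box. The plain handle, cover, bottles and glassware look unchanged. One numeric check, then I'll hand in.

Run:
```python
from h import *
import pickle
c=pickle.load(open('t8.pkl','rb'));c0=pickle.load(open('t5.pkl','rb'))
def B(a,z): return ((world(c,120+(a[0]+.5)/2.5-.5,140+(a[1]+.5)/2.5-.5,z)[:2]-b['m'])@Rb())
h=B((589,171),62);t=B((524,177),56);d=t-h;print(h,t,np.arctan2(d[1],-d[0]))
# blade direction from colour
im=c['frame'][140:320,120:440].astype(int);m=(im[...,2]>im[...,0]+60)&(im[...,1]>im[...,0]+25)
v,u=np.nonzero(m);s=(u>207)&(u<226)&(v>60)&(v<80)
us=np.unique(u[s]);p=[B((2.5*x+.75,2.5*v[s&(u==x)].mean()+.75),56) for x in us]
p=np.array(p);print(p.round(1)[[0,-1]]);k=np.polyfit(p[:,1],p[:,0],1);print('angle',np.pi/2+np.arctan(k[0]))
```

```text
[  20.09923292 -199.10442535] [  20.06911136 -143.26627672] 1.5702568827503727
[[  20.1 -142.6]
 [  20.5 -177.3]]
angle 1.5652584636972198
```

```bash
python3 -c "
from rig import env
print(env.close_job(), env.sense()['time_s'])"
```

```text
the job is handed in; nothing more can be done
the job is handed in; nothing more can be done
```

I slid the cover by its rib along its channel to the far end wall. Then I pushed the disc-marked handle (the one at box y = -200) shut against its stop, backed the arm clear and handed the job in. The last clock reading was about 10.7 s of the 50 s.

- **Cover:** the force rose to about 8 N at the end wall, and the cover's centre measures about y = +132 mm, which is where it should sit.
- **Marked handle:** the wrist force rose to about 16 N at the stop. In the final picture the handle's angle measures 1.565 to 1.570 rad, against 1.571 for fully shut.
- **Everything else:** in the final pictures the plain handle, droppers, flask, beaker, jar, reagent bottle and dish look unmoved. I judged that by eye, and the gripper covered part of the dish in the last top view.
- **Disagreements:** during the final push the wrist also read about 11 N upward, which I did not look into. No check failed.

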